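Set the lantern's prop leg at its length mark and shut the cam lever

ROBOT

A 7-joint arm with a two-finger parallel gripper is mounted at the origin on the work surface. World frame = base frame: x ahead of the robot, y to its left, z up, the work surface at z = 0. Lengths are in mm, angles in rad, forces in N, time in s.
With the tool pointing down it reaches from about 400 to 850 mm from the base axis. Payload 10.4 kg.
Tool frame: the origin (TCP) lies midway between the tips of the shut fingers; the grasp point (between the pads) lies 19 mm behind it; x points along the fingers, z is the direction in which the jaws open and shut, and the axes are right-handed (so a half turn about x gives the same grasp; the last joint's range is limited). The gripper opens to 87 mm and grips with 3 to 60 N. Pads are 19 mm wide; open, the fingers measure 117 mm over their backs; the gripper's body (75 mm by 190 mm) begins 51 mm behind the grasp point.
Start: joints at [1.261, 0.332, -0.065, 1.46, 0.022, 1.35, -0.088], TCP at [176.824, -599.487, 222.576] pointing down, gripper open.
Joint ranges: [-2.6, 2.6], [-0.5, 2.12], [-1.47, 1.34], [0.16, 2.42], [-1.27, 4.41], [0.06, 2.06], [-2.6, 2.6]. Speed limits (rad/s): [2.22, 2.22, 2.79, 2.79, 3.14, 3.14, 3.14].

INTERFACE

Orientations are given as a unit quaternion [w, x, y, z].
In Python, from station import r, viewer, ticket gives the robot as it stands.
- The arm moves only by the tool servo_tool, never from a script. Its arguments are lists of equal length, an entry for each row: "grip": the opening in per cent of the stroke, from 0 (shut) to 100 (fully open); "offset": the shift along the tool's x, y, z in units of 50 mm (1.0 is 50 mm), a list of three; "delta_rot": the turn, a rotation vector about the tool's x, y, z in units of 8 degrees (1.0 is 8 degrees), a list of three. A call has 1 to 10 rows; each row shifts and turns the commanded pose from where the row before left it, along the tool's axes as they then stand; what a row does not reach is not made up. A row lasts 1/8 s, in which the tool goes at most 62.5 mm and 10.7 degrees, less where a joint would pass 70% of its speed; a pose out of reach is approached as far as the arm can. A call is refused whole if a number of a shift passes 1 or a number of a turn 1, either way. A call with a gripper value outside its range is refused whole. The fingers move at their own pace and stop on an object; the grip force is fixed at half the most. Time passes only in rows, so rows that do not move let the fingers close. It gives the time, the measured TCP pose, the force and the opening at its end, in the units of the state.
- r.sense(): the state, without advancing time (a new reading comes with each control period).
- viewer.get_image(name): name is "scene" or "top" or "wrist"; returns the picture (420x560x3 uint8, red, green, blue); there is no depth.
- viewer.calibration(name): a dict with "fx", "fy", "cx", "cy" (pixels), "R" (3x3) and "t" (3): a world point X has camera coordinates R X + t. Camera axes: x right, y down, z forward; pixel columns grow to the right and rows downward; lengths in mm; the calibration is good to about 2 mm. A picture is of the moment at which its call begins: read the wrist's pose just before it. calibration takes no time and is no camera call; for the wrist camera it gives the pose at the moment of the call.
- ticket.job_done(): hands the job in, once; it reports no verdict.
The state is a dict: "clock": time; "joint_pos": joint angles; "joint_velocities": joint speeds; "joint_torque": joint torques, N m; "tcp_pos": TCP position; "tcp_rot": TCP orientation; "contact_force": force on the tool from outside, world axes, zero at the start; "torque": the same for the moment, N m; "gripper_width": opening from 0.0 (shut) to 1.0 (fully open).
Only numpy, scipy, OpenCV 4.12 (cv2) and the standard library are available. Lean on these libraries where they do the work, as an engineer would, in place of code of your own. Each camera call takes 0.05 s, during which the arm holds its last target.

TASK

Take the lantern's prop leg out of the wooden stowing block, stand it upright in the clamp sleeve on the folded lantern, and hold it with its ring mark level with the sleeve's rim. Holding it there, turn the leg so that its side wing sweeps the cam lever fully closed; the lever must not be moved to closed before the leg is at the mark. The cam does not carry the leg by itself, so finish still gripping the leg at the mark with the lever closed, and leave the jar, its cap, the egg cup and the fuse holder where they are.

Things in the scene. Friction and masses are not known exactly. Their poses are not given: they have to be found in the camera images.
- leg: the loose prop leg, about 0.1 kg, standing upright in the stowing block: an aluminium rod 14 mm in diameter, 150 mm long in all, foot tapered, with a square grip head on top, a side wing and a dark ring mark. Origin at the centre of the foot's underside, z up along the rod, x towards the wing
- leg_grip (a point): centre of the leg's square plastic grip head, on the axis 127.5 mm above the foot. The head is 20 x 20 mm with faces square to the leg's x and y, and reaches from 105 to 150 mm above the foot. Axes as the leg's
- leg_mark (a point): the ring mark's centre, on the leg's axis 42 mm above the foot; axes as the leg's
- leg_foot (a point): centre of the underside of the leg's foot
- leg_wing (a point): in the flat side wing, 38 mm out from the leg's axis along the leg's +x and 75 mm above the foot (33 mm above the mark). The wing is 8 mm thick (y), 14 mm high (68 to 82 mm above the foot) and ends 45 mm from the axis
- sleeve_mouth (a point): rim centre of the upright clamp sleeve on the folded dark green lantern, fixed to the shelf floor. Sleeve 32 mm outside; hole 17 mm wide, 59 mm deep, so at the mark the foot hangs 17 mm clear. Rim 80 mm above the table. z up along the hole, x towards the folded lamp panel (52 x 94 mm, 33 mm below the rim, from 55 mm off the axis)
- lever (a joint): angle of the cam lever, which turns about the sleeve's axis; grows counter-clockwise seen from above. Open at 0 to 0.25 at the start, fully closed at 0.9, against the thin steel stop post on the lantern. At 0 the lever points along the y axis of sleeve_mouth. It stays where it is left and resists with about 0.05 N m; no spring
- lever_paddle (a point): in the lever's upright black paddle, 39 mm from the sleeve's axis (x outwards), 30 mm above the rim. Paddle 8 mm thick (tangentially), 16 mm wide (31 to 47 mm from the axis), top 42 mm above the rim. With the leg at the mark its wing is at paddle height: bring it down on the paddle's clockwise side (seen from above) and turn counter-clockwise
- stow_block: fixed dark wooden block 70 x 70 x 40 mm, with a hole 16 mm in diameter and 34 mm deep in the middle of its top in which the leg stands at the start; origin at the centre of its underside
- jar: bystander: open orange plastic jar, 62 mm in diameter, 68 mm high; origin at the centre of its underside
- jar_cap: bystander: the jar's cap lying upside down, 62 mm in diameter, 16 mm high; origin at the centre of its underside
- egg_cup: bystander: white melamine egg cup, 50 mm in diameter, 50 mm high; origin at the centre of its underside
- fuse_holder: bystander: black fuse holder with brass clips, 30 x 68 x 28 mm; origin at the centre of its underside

How it is judged (in metres and radians):
On the way, in this order (a step that is already met when the one before it is completed fails the run):
1. the leg's foot is in the sleeve, the lever still open (z of leg_foot in the frame of sleeve_mouth below -0.01 m and horizontal distance between leg_foot and sleeve_mouth below 0.008 m and value of joint lever below 0.45 rad), for 0.05 s.
2. the leg is held upright with its mark at the rim, the lever still open (z of leg_mark in the frame of sleeve_mouth between -0.005 and 0.005 m and horizontal distance between leg_mark and sleeve_mouth below 0.006 m and angle between leg_mark's own z axis and vertical below 0.12 rad and contact force between the fingers and leg above 2 N and value of joint lever below 0.45 rad), for 0.1 s.
3. the lever is closed with the leg held at the mark (z of leg_mark in the frame of sleeve_mouth between -0.005 and 0.005 m and horizontal distance between leg_mark and sleeve_mouth below 0.006 m and angle between leg_mark's own z axis and vertical below 0.12 rad and contact force between the fingers and leg above 2 N and value of joint lever above 0.82 rad), for 0.2 s.
At the end, for the whole second after the job is handed in: The fingers grip the leg (over 2 N); it stands at rest, upright within 0.12 rad in the sleeve with its mark within 5 mm of the rim's height (so its foot hangs clear of the bottom and only the fingers carry it) and 6 mm of its centre; the lever stands beyond 0.82 rad (all of step 3 and linear speed of leg below 0.02 m/s); the arm keeps its last pose, push and grip.
It fails at once if the lever is moved past 0.55 rad while the leg's mark is more than 10 mm from the rim's centre (value of joint lever above 0.55 rad and distance between leg_mark and sleeve_mouth above 0.01 m).
It fails at once if a bystander is shifted more than 30 mm or tipped (distance of any of jar, jar_cap, egg_cup, fuse_holder from where it was at the start of the episode above 0.03 m or angle between any of jar, jar_cap, egg_cup, fuse_holder's own z axis and vertical above 0.5 rad).
It also fails if it takes over 48 s, if anything falls off the work surface, if the arm or the gripper's body presses on something with over 40 N, if the wrist force passes 120 N, or if a joint passes its speed limit or range.

## Working session

There is one attempt and no reset: what is moved stays moved. The work goes in short steps, Python scripts to look and compute and a tool call to move; the robot and the scene stay as the last step left them, time stands still between calls to the robot, and variables do not carry over. Pictures are saved under pics/ and viewed, and the job is handed in when it is done.

Besides the shell and the picture viewer there is one more tool, called after "Call:" as a command line: name --argument value ..., lists and objects as JSON in quotes. servo_tool: Moves the arm, as the interface text tells. Its arguments: {"type":"object","properties":{"grip":{"type":"array","items":{"type":"number"}},"offset":{"type":"array","items":{"type":"array","items":{"type":"number"}}},"delta_rot":{"type":"array","items":{"type":"array","items":{"type":"number"}}}},"required":["grip","offset","delta_rot"]}

```bash
mkdir -p pics; ls
cat > h.py <<'E'
import numpy as np, cv2
from station import r, viewer, ticket
def snap(name,fn):
    c=viewer.calibration(name); im=viewer.get_image(name)
    cv2.imwrite('pics/'+fn,cv2.cvtColor(im,cv2.COLOR_RGB2BGR)); return im,c
E
python3 - <<'E'
from h import *
import pickle
d={}
for n in ['scene','top','wrist']:
    d[n]=snap(n,n+'0.png')
pickle.dump(d,open('d0.pkl','wb'))
s=r.sense()
for k in s: print(k,np.round(s[k],3))
for n in d: print(n,{k:np.round(v,2).tolist() for k,v in d[n][1].items()})
E
```

```text
pics
clock 0.15
joint_pos [ 1.261  0.333 -0.065  1.461  0.022  1.35  -0.088]
joint_velocities [ 0.    -0.004 -0.    -0.002 -0.001 -0.001  0.001]
joint_torque [ 1.0000e-03 -6.2363e+01  2.5000e-02 -3.9014e+01 -6.1000e-02  3.7000e-02
  0.0000e+00]
tcp_pos [ 176.716 -599.199  221.958]
tcp_rot [ 0.566  0.424  0.567 -0.423]
contact_force [ 0.081  0.207 -0.141]
torque [-0.    -0.028  0.034]
gripper_width 1.0
scene {'fx': 499.83, 'fy': 499.83, 'cx': 274.65, 'cy': 208.4, 'R': [[0.2, 0.98, -0.0], [0.83, -0.17, -0.53], [-0.52, 0.1, -0.85]], 't': [-118.74, -418.12, 1432.58]}
top {'fx': 461.02, 'fy': 461.02, 'cx': 275.03, 'cy': 211.65, 'R': [[-0.02, -1.0, -0.02], [-0.98, 0.03, -0.19], [0.19, 0.01, -0.98]], 't': [8.15, 602.02, 1005.64]}
wrist {'fx': 300.91, 'fy': 300.91, 'cx': 277.18, 'cy': 208.63, 'R': [[0.28, -0.96, -0.0], [-0.93, -0.27, 0.25], [-0.24, -0.07, -0.97]], 't': [-625.27, -30.19, 389.81]}
```

View pics/scene0.png

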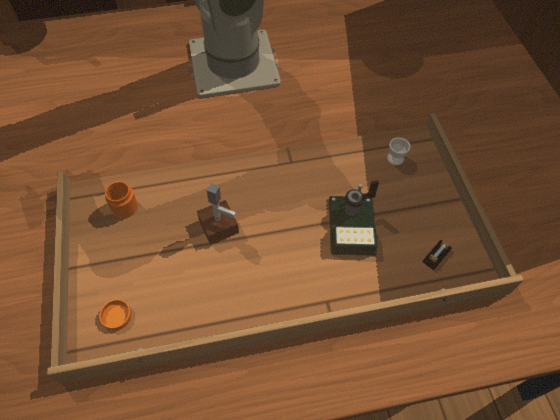

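View pics/top0.png

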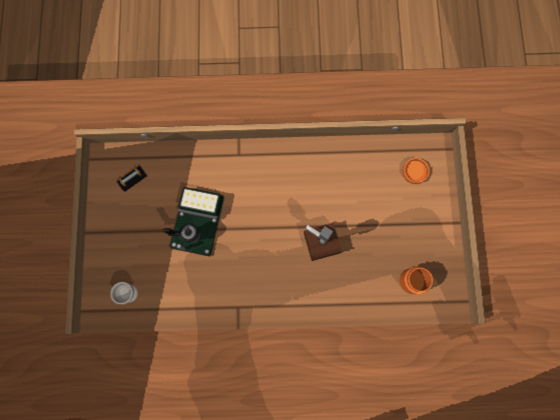

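View pics/wrist0.png

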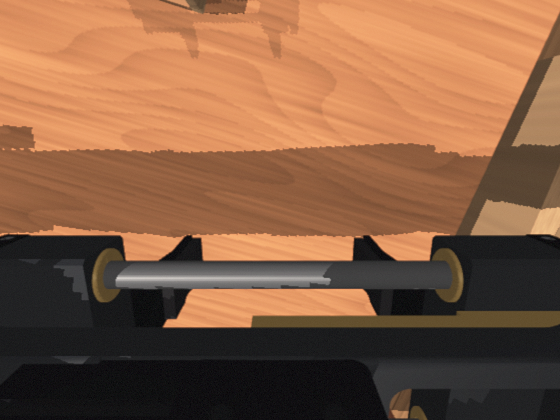

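Run:
```python
import cv2,numpy as np
a=cv2.imread('pics/scene0.png'); b=cv2.imread('pics/top0.png')
f=lambda im,x,y,w,h,s: cv2.resize(im[y:y+h,x:x+w],None,fx=s,fy=s,interpolation=cv2.INTER_CUBIC)
cv2.imwrite('pics/c1.png',np.hstack([f(a,180,170,80,80,5),f(a,310,165,80,100,5)[:400]]))
cv2.imwrite('pics/c2.png',np.hstack([f(b,290,205,80,80,5),f(b,155,180,80,80,5)]))
```

```text
(no output)
```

View pics/c1.png

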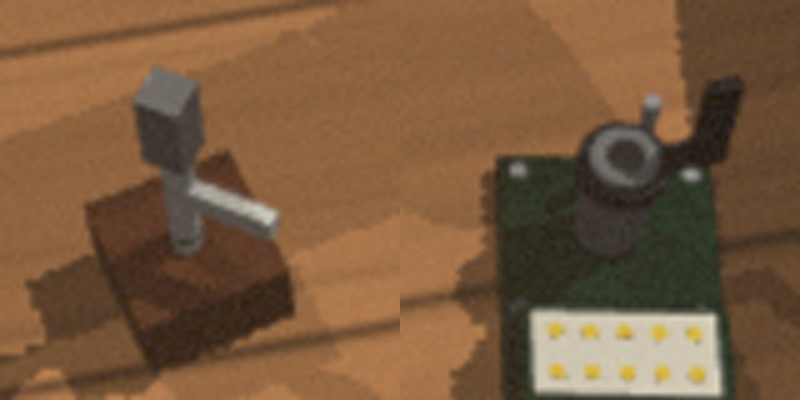

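View pics/c2.png

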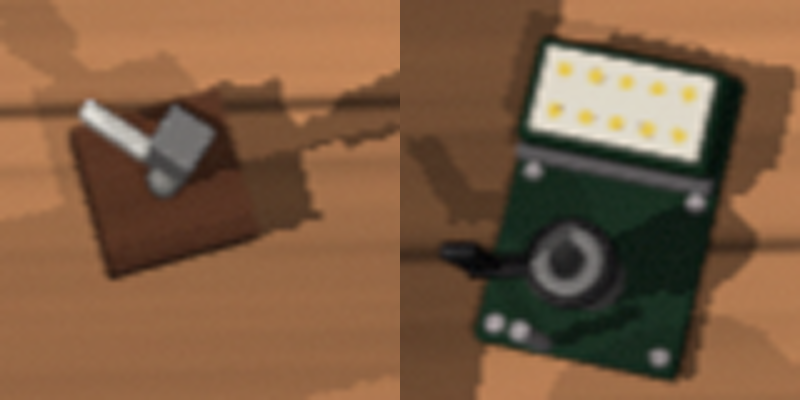

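```bash
cat >> h.py <<'E'
def ray(c,u,v):
    R=np.array(c['R']);t=np.array(c['t']);o=-R.T@t
    d=R.T@np.array([(u-c['cx'])/c['fx'],(v-c['cy'])/c['fy'],1]);return o,d/np.linalg.norm(d)
def plane(c,u,v,z):
    o,d=ray(c,u,v);return o+d*(z-o[2])/d[2]
def tri(rays):
    A=0;b=0
    for o,d in rays:
        P=np.eye(3)-np.outer(d,d);A=A+P;b=b+P@o
    x=np.linalg.solve(A,b);return x,[np.linalg.norm((np.eye(3)-np.outer(d,d))@(x-o)) for o,d in rays]
def proj(c,X):
    p=np.array(c['R'])@X+np.array(c['t']);return np.array([c['fx']*p[0]/p[2]+c['cx'],c['fy']*p[1]/p[2]+c['cy']])
E
python3 - <<'E'
from h import *
import pickle
d=pickle.load(open('d0.pkl','rb'));S=d['scene'][1];T=d['top'][1]
g=lambda x,y,ox,oy:((x+.5)/5-.5+ox,(y+.5)/5-.5+oy)
pts={'head':(g(168,90,180,170),g(183,138,290,205),156),
'wingend_top':(g(275,212,180,170),g(86,107,290,205),88),
'rim':(g(228,157,310,165),g(170,262,155,180),80),
'paddletop':(g(325,82,310,165),g(55,248,155,180),122),
'post':(g(253,102,310,165),g(95,323,155,180),None)}
for k,(s,t,z) in pts.items():
    x,e=tri([ray(S,*s),ray(T,*t)]);print(k,x.round(1),np.round(e,1), *( [plane(S,*s,z).round(1),plane(T,*t,z).round(1)] if z else []))
# block and lantern panel
for n,p in [('b1',g(70,128,290,205)),('b2',g(112,278,290,205)),('b3',g(262,232,290,205))]: print(n,plane(T,*p,40).round(1))
for n,p in [('p1',g(143,45,155,180)),('p2',g(315,72,155,180)),('p3',g(300,160,155,180)),('p4',g(127,128,155,180))]: print(n,plane(T,*p,47).round(1))
for n,p in [('cup',(123,292)),('fuse',(132,178)),('cap',(417,170)),('jar',(418,278))]: print(n,plane(T,*p,25).round(1))
E
```

```text
head [ 535.6 -112.7  164.5] [0.5 0.5] [ 529.6 -113.3  156. ] [ 536.9 -113.1  156. ]
wingend_top [560.  -77.6  98.6] [0.7 0.7] [553.3 -78.   88. ] [561.8 -77.5  88. ]
rim [557.3 188.6  74.8] [0.1 0.1] [560.5 187.   80. ] [556.5 187.4  80. ]
paddletop [557.2 227.  121.5] [1.9 1.9] [557.5 224.8 122. ] [557.5 228.7 122. ]
post [529.7 215.6  72.6] [6.7 6.7]
b1 [559.7 -72.5  40. ]
b2 [489.6 -89.2  40. ]
b3 [ 509. -159.   40.]
p1 [665.3 208.   47. ]
p2 [650.  126.7  47. ]
p3 [608.  133.8  47. ]
p4 [625.5 215.   47. ]
cup [428.7 349.   25. ]
fuse [700.8 337.5  25. ]
cap [ 701.1 -351.3   25. ]
jar [ 443.8 -332.4   25. ]
```

```bash
cat >> h.py <<'E'
from scipy.spatial.transform import Rotation as Ro
def tool():
    s=r.sense();q=s['tcp_rot'];return s,np.array(s['tcp_pos']),Ro.from_quat([q[1],q[2],q[3],q[0]]).as_matrix()
def rep(target=None,yaw=None):
    """remaining offset in tool axes, units of 50mm; rotation to tool-down with jaw (tool z) at world yaw deg"""
    s,p,R=tool()
    print('t',s['clock'],'tcp',p.round(1),'yawz',np.degrees(np.arctan2(R[1,2],R[0,2])).round(1),'xdown',R[:,0].round(3),'q',np.round(s['joint_pos'],2),'F',np.round(s['contact_force'],1),'T',np.round(s['torque'],2),'w',round(s['gripper_width'],3))
    if yaw is not None:
        y=np.radians(yaw);z=np.array([np.cos(y),np.sin(y),0]);x=np.array([0,0,-1.]);D=np.column_stack([x,np.cross(z,x),z])
        print('drot units',(np.degrees(Ro.from_matrix(R.T@D).as_rotvec())/8).round(2))
    if target is not None: print('off units',(R.T@(np.array(target)-p)/50).round(2), 'off units after rot', (D.T@(np.array(target)-p)/50).round(2) if yaw is not None else '')
E
python3 - <<'E'
from h import *
s,p,R=tool();print(R.round(3))
rep([534,-114,260],0)
E
```

```text
[[-0.     0.959  0.283]
 [ 0.001  0.283 -0.959]
 [-1.    -0.    -0.001]]
t 0.15 tcp [ 176.7 -599.2  222. ] yawz -73.6 xdown [-0.     0.001 -1.   ] q [ 1.26  0.33 -0.06  1.46  0.02  1.35 -0.09] F [ 0.1  0.2 -0.1] T [-0.   -0.03  0.03] w 1.0
drot units [-9.2  -0.01 -0.  ]
off units [-0.75  9.6  -7.29] off units after rot [-0.76  9.7   7.15]
```

Call:
servo_tool --grip '[100, 100, 100, 100, 100, 100, 100, 100, 100, 100]' --offset '[[-0.1, 0.4, -0.3], [-0.1, 0.8, -0.6], [-0.1, 0.9, -0.7], [-0.1, 0.9, -0.7], [-0.1, 0.9, -0.7], [0, 0.9, -0.7], [0, 0.9, -0.7], [0, 0.9, -0.7], [0, 0.8, -0.6], [0, 0.4, -0.3]]' --delta_rot '[[0, 0, 0], [-0.5, 0, 0], [-0.6, 0, 0], [-0.6, 0, 0], [-0.6, 0, 0], [-0.6, 0, 0], [-0.6, 0, 0], [-0.6, 0, 0], [-0.6, 0, 0], [-0.2, 0, 0]]'

```text
clock: 1.4
tcp_pos: [338.7, -142.7, 247.7]
tcp_rot: [0.676, 0.207, 0.676, -0.208]
contact_force: [0.4, -0.2, -0.1]
gripper_width: 0.997
```

Run:
```python
from h import *
rep([534,-114,222],-34)
snap('wrist','w1.png')
```

```text
t 1.4 tcp [ 338.7 -142.7  247.7] yawz -34.1 xdown [ 0.    -0.002 -1.   ] q [ 0.86 -0.26 -0.48  2.   -0.12  1.38 -0.18] F [ 0.4 -0.2 -0.1] T [-0.08 -0.08  0.  ] w 0.997
drot units [-0.01  0.01  0.01]
off units [0.51 2.67 2.91] off units after rot [0.51 2.66 2.92]
```

View pics/w1.png

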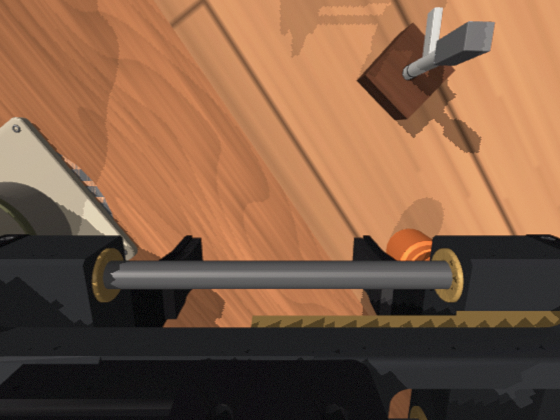

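Call:
servo_tool --grip '[100, 100, 100, 100, 100]' --offset '[[0, 0.1, 0.6], [0, 0.1, 0.8], [0, 0.1, 0.8], [0, 0.1, 0.7], [0, 0, 0]]' --delta_rot '[[0, 0, 0], [0, 0, 0], [0, 0, 0], [0, 0, 0], [0, 0, 0]]'

```text
clock: 2.08
tcp_pos: [470.6, -211.8, 246.5]
tcp_rot: [0.675, 0.21, 0.676, -0.209]
contact_force: [-0.2, -0.3, -0.2]
gripper_width: 1.0
```

Run:
```python
from h import *
import pickle
rep([534,-114,222],-34)
d=snap('wrist','w2.png');pickle.dump(d,open('w2.pkl','wb'))
```

```text
t 2.075 tcp [ 470.6 -211.8  246.5] yawz -34.4 xdown [-0.001  0.002 -1.   ] q [ 0.83  0.12 -0.54  1.68  0.06  1.36 -0.31] F [-0.2 -0.3 -0.2] T [-0.01 -0.    0.01] w 1.0
drot units [-0.06 -0.01 -0.01]
off units [ 0.49  2.33 -0.06] off units after rot [ 0.49  2.33 -0.04]
```

View pics/w2.png

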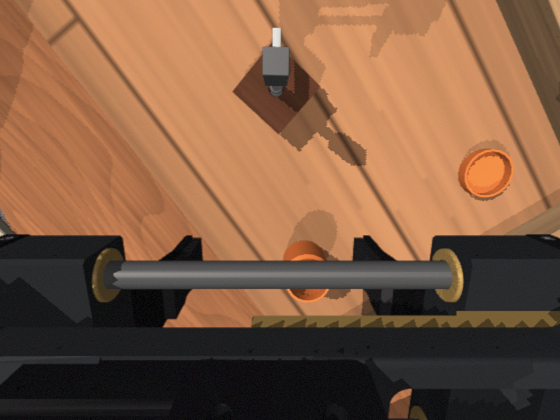

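Run:
```python
import cv2
a=cv2.imread('pics/w2.png')
cv2.imwrite('pics/c3.png',cv2.resize(a[20:120,230:330],None,fx=6,fy=6,interpolation=cv2.INTER_CUBIC))
```

```text
(no output)
```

View pics/c3.png

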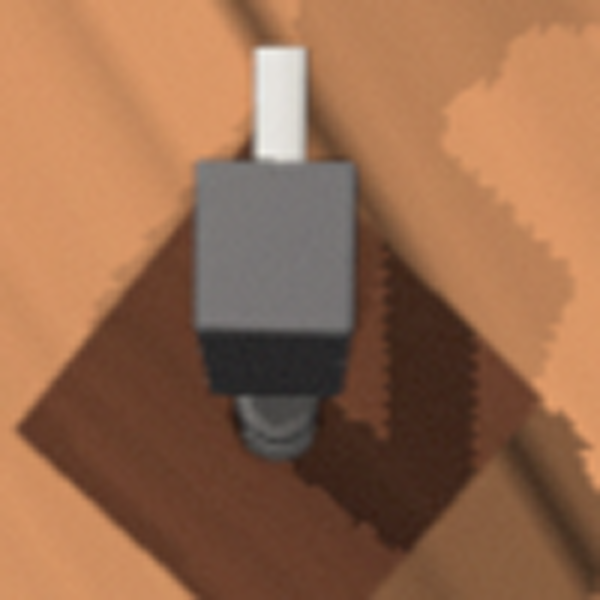

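Run:
```python
from h import *
import pickle
im,c=pickle.load(open('w2.pkl','rb'));d=pickle.load(open('d0.pkl','rb'));S=d['scene'][1];T=d['top'][1]
g=lambda x,y:((x+.5)/6-.5+230,(y+.5)/6-.5+20)
h=plane(c,*g(275,246),156);print('head z156',h.round(1))
for a in [(196,163),(355,163),(354,330),(195,330)]: print(plane(c,*g(*a),156).round(1))
w0=plane(c,*g(281,47),88);print('wing end',w0.round(1),np.degrees(np.arctan2(*(w0-h)[[1,0]])),np.linalg.norm((w0-h)[:2]))
x,e=tri([ray(c,*g(275,246)),ray(T,326.2,232.2),ray(S,213.2,187.6)]);print(x,e)
rep([h[0],h[1],130],-34)
```

```text
head z156 [ 538.4 -112.3  156. ]
[535.6 -98.7 156. ]
[ 552.2 -110.1  156. ]
[ 541.2 -126.3  156. ]
[ 524.2 -114.6  156. ]
wing end [563.  -77.2  88. ] 54.89112642075225 42.84446183047563
[ 536.35977099 -113.06958509  165.03859772] [np.float64(1.275052672599807), np.float64(1.148771167224576), np.float64(0.3801904437430187)]
t 2.125 tcp [ 469.7 -211.2  246.8] yawz -34.4 xdown [-0.001  0.001 -1.   ] q [ 0.83  0.11 -0.54  1.69  0.06  1.36 -0.31] F [ 0.2  0.4 -0.5] T [ 0.04 -0.05 -0.01] w 0.999
drot units [-0.05 -0.01 -0.  ]
off units [2.34 2.41 0.02] off units after rot [2.34 2.41 0.03]
```

Call:
servo_tool --grip '[100, 100, 100, 100, 100, 100, 100, 100, 100]' --offset '[[0, 0.5, 0], [0, 0.8, 0], [0, 0.7, 0], [0, 0.38, 0], [0.5, 0, 0], [0.7, 0, 0], [0.7, 0, 0], [0.4, 0, 0], [0, 0, 0]]' --delta_rot '[[0, 0, 0], [0, 0, 0], [0, 0, 0], [0, 0, 0], [0, 0, 0], [0, 0, 0], [0, 0, 0], [0, 0, 0], [0, 0, 0]]'

```text
clock: 3.25
tcp_pos: [535.2, -112.8, 131.7]
tcp_rot: [0.675, 0.209, 0.676, -0.209]
contact_force: [0.1, -0.1, 0.0]
gripper_width: 1.001
```

Run:
```python
from h import *
import pickle
rep([537,-113,115],-34.4)
d=snap('wrist','w3.png');pickle.dump(d,open('w3.pkl','wb'))
```

```text
t 3.25 tcp [ 535.2 -112.8  131.7] yawz -34.4 xdown [-0.003 -0.    -1.   ] q [ 0.65  0.29 -0.61  1.75  0.18  1.15 -0.62] F [ 0.1 -0.1  0. ] T [-0.02 -0.13 -0.01] w 1.001
drot units [ 0.   -0.01  0.01]
off units [0.33 0.02 0.03] off units after rot [0.33 0.02 0.03]
```

View pics/w3.png

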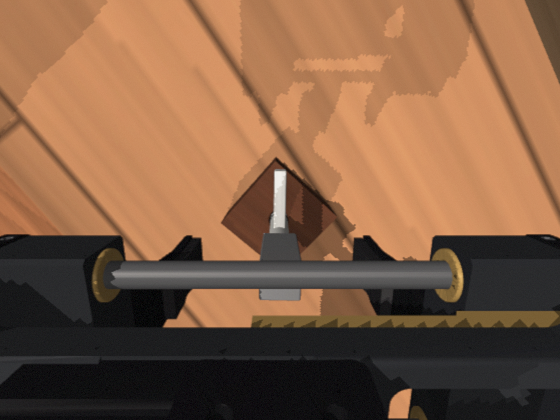

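Call:
servo_tool --grip '[100, 100, 0, 0, 0, 0, 0, 0]' --offset '[[0.33, 0.02, 0.02], [0, 0, 0], [0, 0, 0], [0, 0, 0], [0, 0, 0], [0, 0, 0], [0, 0, 0], [0, 0, 0]]' --delta_rot '[[0, 0, 0], [0, 0, 0], [0, 0, 0], [0, 0, 0], [0, 0, 0], [0, 0, 0], [0, 0, 0], [0, 0, 0]]'

```text
clock: 4.3
tcp_pos: [538.3, -112.6, 116.1]
tcp_rot: [0.676, 0.209, 0.676, -0.209]
contact_force: [-0.4, 0.1, 0.2]
gripper_width: 0.407
```

Run:
```python
from h import *
import pickle
rep([537,-113,115],-34.4)
d=snap('wrist','w4.png');pickle.dump(d,open('w4.pkl','wb'))
```

```text
t 4.3 tcp [ 538.3 -112.6  116.1] yawz -34.4 xdown [ 0. -0. -1.] q [ 0.64  0.32 -0.61  1.77  0.2   1.12 -0.63] F [-0.4  0.1  0.2] T [-0.02 -0.06  0.01] w 0.407
drot units [0. 0. 0.]
off units [ 0.02 -0.02 -0.02] off units after rot [ 0.02 -0.02 -0.02]
```

View pics/w4.png

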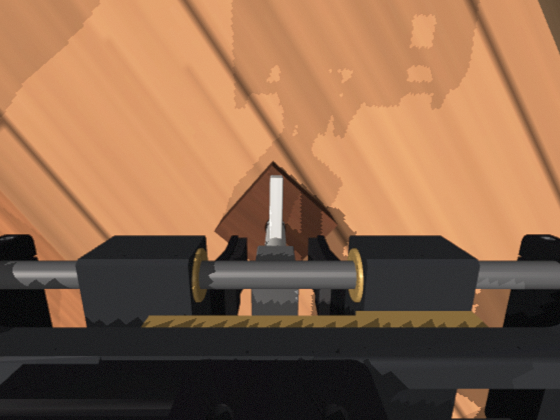

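Call:
servo_tool --grip '[0, 0, 0, 0, 0, 0]' --offset '[[0, 0, 0], [0, 0, 0], [0, 0, 0], [0, 0, 0], [0, 0, 0], [0, 0, 0]]' --delta_rot '[[0, 0, 0], [0, 0, 0], [0, 0, 0], [0, 0, 0], [0, 0, 0], [0, 0, 0]]'

```text
clock: 5.1
tcp_pos: [538.1, -112.6, 116.0]
tcp_rot: [0.675, 0.209, 0.676, -0.209]
contact_force: [-3.7, 0.2, 2.1]
gripper_width: 0.224
```

Run:
```python
from h import *
import pickle
rep([537,-113,115],-34.4)
d=snap('wrist','w5.png');pickle.dump(d,open('w5.pkl','wb'))
```

```text
t 5.1 tcp [ 538.1 -112.6  116. ] yawz -34.4 xdown [-0. -0. -1.] q [ 0.64  0.32 -0.61  1.77  0.2   1.12 -0.63] F [-3.7  0.2  2.1] T [-0.12  0.99 -0.07] w 0.224
drot units [ 0. -0.  0.]
off units [ 0.02 -0.02 -0.01] off units after rot [ 0.02 -0.02 -0.01]
```

View pics/w5.png

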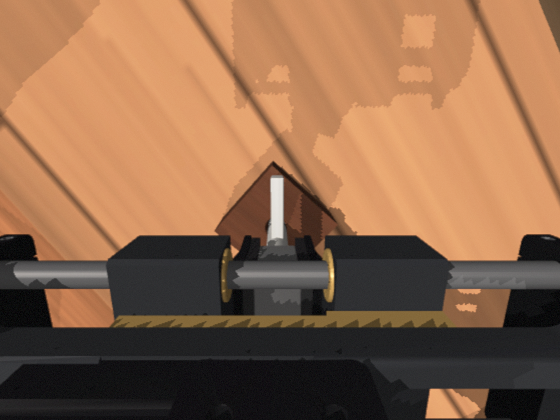

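Call:
servo_tool --grip '[0, 0, 0, 0, 0, 0, 0]' --offset '[[-0.2, 0, 0], [-0.4, 0, 0], [-0.6, 0, 0], [-0.7, 0, 0], [-0.7, 0, 0], [-0.4, 0, 0], [0, 0, 0]]' --delta_rot '[[0, 0, 0], [0, 0, 0], [0, 0, 0], [0, 0, 0], [0, 0, 0], [0, 0, 0], [0, 0, 0]]'

```text
clock: 6.02
tcp_pos: [539.4, -112.4, 267.9]
tcp_rot: [0.677, 0.209, 0.674, -0.209]
contact_force: [0.2, 0.5, -1.5]
gripper_width: 0.226
```

Run:
```python
from h import *
import pickle
rep([557.5,188,260],-34.4)
d={n:snap(n,n+'6.png') for n in ['wrist','top','scene']};pickle.dump(d,open('d6.pkl','wb'))
f=lambda im,x,y,w,h,s: cv2.resize(im[y:y+h,x:x+w,::-1],None,fx=s,fy=s,interpolation=cv2.INTER_CUBIC)
cv2.imwrite('pics/c6.png',np.hstack([f(d['top'][0],260,170,130,130,4)[:520],f(d['scene'][0],180,110,70,130,4)[:520]]))
```

```text
t 6.025 tcp [ 539.4 -112.4  267.9] yawz -34.3 xdown [ 0.004 -0.001 -1.   ] q [ 0.67  0.2  -0.62  1.57  0.12  1.41 -0.56] F [ 0.2  0.5 -1.5] T [-0.01 -0.06  0.  ] w 0.226
drot units [ 0.01  0.03 -0.01]
off units [ 0.16  5.16 -3.09] off units after rot [ 0.16  5.16 -3.1 ]
```

View pics/wrist6.png

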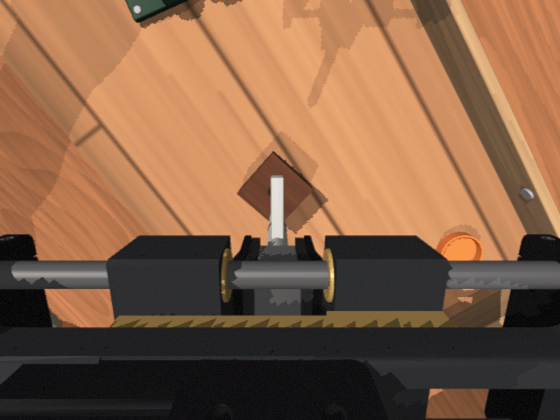

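View pics/c6.png

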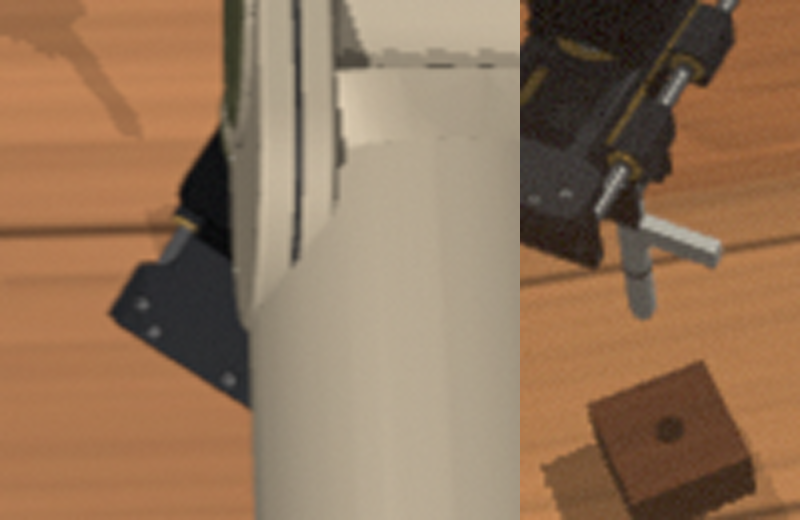

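Call:
servo_tool --grip '[0, 0, 0, 0, 0, 0, 0]' --offset '[[0, 0.3, -0.3], [0, 0.5, -0.6], [0, 0.6, -0.7], [0, 0.6, -0.7], [0, 0.5, -0.5], [0, 0.3, -0.3], [0, 0, 0]]' --delta_rot '[[0, 0, 0], [0, 0, 0], [0, 0, 0], [0, 0, 0], [0, 0, 0], [0, 0, 0], [0, 0, 0]]'

```text
clock: 7.05
tcp_pos: [488.2, 93.2, 265.7]
tcp_rot: [0.676, 0.207, 0.676, -0.207]
contact_force: [-0.9, -0.3, -0.9]
gripper_width: 0.225
```

Run:
```python
from h import *
import pickle
rep([557.5,188,260],-34.4)
d=snap('wrist','w7.png');pickle.dump(d,open('w7.pkl','wb'))
print(proj(d[1],np.array([557.5,188,80])))
```

```text
t 7.05 tcp [488.2  93.2 265.7] yawz -34.1 xdown [-0.  0. -1.] q [ 0.47  0.08 -0.79  1.69  0.06  1.39 -0.92] F [-0.9 -0.3 -0.9] T [-0.02 -0.07 -0.05] w 0.225
drot units [ 0.04 -0.    0.  ]
off units [0.11 2.35 0.08] off units after rot [0.11 2.35 0.07]
[280.15898601  83.33673434]
```

View pics/w7.png

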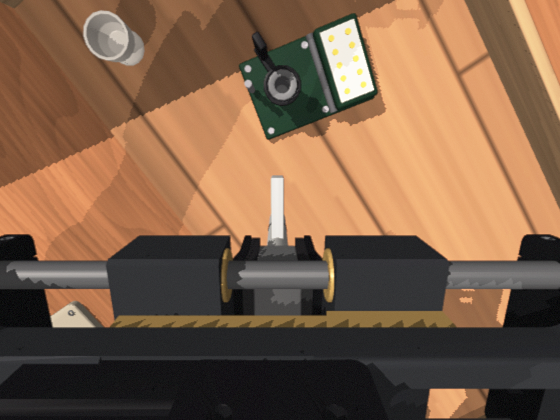

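Run:
```python
import cv2
a=cv2.imread('pics/w7.png')
cv2.imwrite('pics/c7.png',cv2.resize(a[25:125,230:330],None,fx=6,fy=6,interpolation=cv2.INTER_CUBIC))
```

```text
(no output)
```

View pics/c7.png

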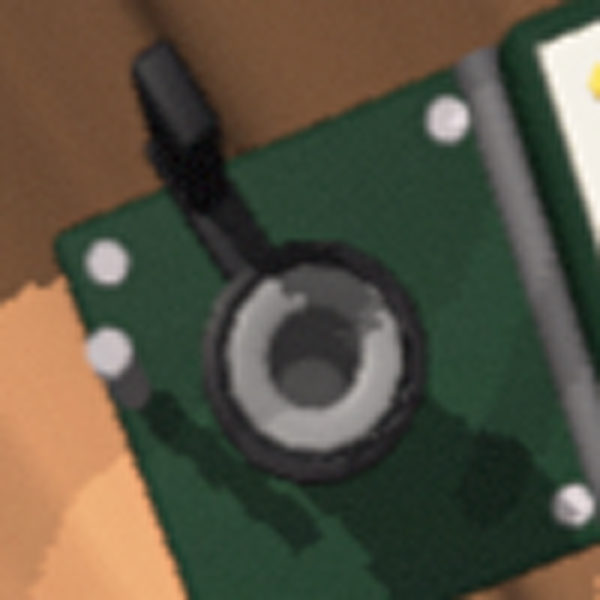

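Run:
```python
from h import *
import pickle
im,c=pickle.load(open('w7.pkl','rb'));d=pickle.load(open('d0.pkl','rb'));S=d['scene'][1];T=d['top'][1]
g=lambda x,y:((x+.5)/6-.5+230,(y+.5)/6-.5+25)
P=lambda x,y,z:plane(c,*g(x,y),z)
rim=P(315,356,80);print('rim',rim.round(1),'hole w',np.linalg.norm(P(267,356,80)-P(362,356,80)),np.linalg.norm(P(315,305,80)-P(315,407,80)),'ring',np.linalg.norm(P(228,357,80)-P(402,357,80)),'outer',np.linalg.norm(P(203,357,80)-P(427,357,80)))
pd=P(176,97,122);v=(pd-rim)[:2];print('paddle',pd.round(1),np.hypot(*v),np.degrees(np.arctan2(v[1],v[0])))
x,e=tri([ray(c,*g(315,356)),ray(T,188.6,232.)]);print(x,e)
rep([rim[0],rim[1],250],-34.4)
```

```text
rim [558.9 186.4  80. ] hole w 17.05859243178783 17.08052421551487 ring 31.24823611959522 outer 40.22761433982725
paddle [558.1 224.4 122. ] 38.08930058130384 91.14896710477376
[558.13716675 187.45989635  76.2980416 ] [np.float64(1.2979896864992968), np.float64(1.2979896864993887)]
t 7.1 tcp [488.7  91.5 265.6] yawz -34.2 xdown [-0.001 -0.    -1.   ] q [ 0.48  0.08 -0.78  1.69  0.06  1.39 -0.92] F [ 1.1 -0.9 -1.8] T [-0.1  -0.08 -0.  ] w 0.225
drot units [ 0.02 -0.    0.  ]
off units [0.31 2.36 0.09] off units after rot [0.31 2.36 0.09]
```

Call:
servo_tool --grip '[0, 0, 0, 0, 0, 0, 0, 0]' --offset '[[0, 0.3, 0.05], [0, 0.6, 0.04], [0, 0.7, 0], [0, 0.5, 0], [0, 0.25, 0], [0, 0, 0], [0, 0, 0], [0, 0, 0]]' --delta_rot '[[0, 0, 0], [0, 0, 0], [0, 0, 0], [0, 0, 0], [0, 0, 0], [0, 0, 0], [0, 0, 0], [0, 0, 0]]'

```text
clock: 8.1
tcp_pos: [559.4, 184.0, 266.3]
tcp_rot: [0.676, 0.209, 0.675, -0.21]
contact_force: [0.2, 0.6, -0.8]
gripper_width: 0.222
```

Run:
```python
from h import *
import pickle
rep([558.6,186.1,190],-34.4)
d={n:snap(n,n+'8.png') for n in ['wrist','scene','top']};pickle.dump(d,open('d8.pkl','wb'))
f=lambda im,x,y,w,h,s: cv2.resize(im[y:y+h,x:x+w,::-1],None,fx=s,fy=s,interpolation=cv2.INTER_CUBIC)
cv2.imwrite('pics/c8.png',np.hstack([f(d['scene'][0],310,110,90,130,4)[:520],f(d['top'][0],140,160,100,130,4)[:520]]))
rep([558.6,186.1,190],-34.4)
```

```text
t 8.1 tcp [559.4 184.  266.3] yawz -34.4 xdown [ 0.001 -0.001 -1.   ] q [ 0.25  0.33 -0.82  1.46  0.25  1.45 -1.17] F [ 0.2  0.6 -0.8] T [-0.01 -0.11  0.  ] w 0.222
drot units [-0.    0.01  0.  ]
off units [ 1.53  0.03 -0.04] off units after rot [ 1.53  0.03 -0.04]
t 8.25 tcp [559.4 184.4 266.3] yawz -34.4 xdown [ 0.001 -0.    -1.   ] q [ 0.25  0.34 -0.82  1.46  0.25  1.45 -1.17] F [-0.5  0.6 -1.4] T [-0.02 -0.05  0.02] w 0.227
drot units [-0.  0.  0.]
off units [ 1.53  0.02 -0.03] off units after rot [ 1.53  0.02 -0.03]
```

View pics/wrist8.png

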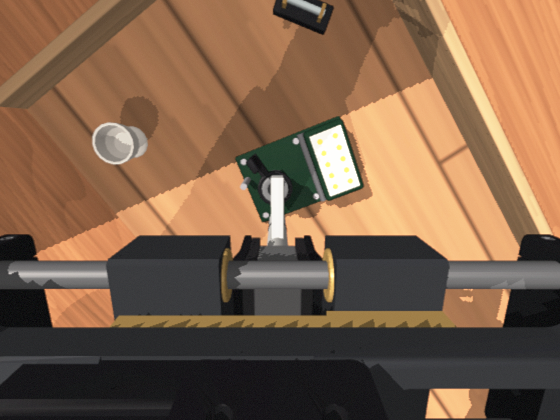

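View pics/c8.png

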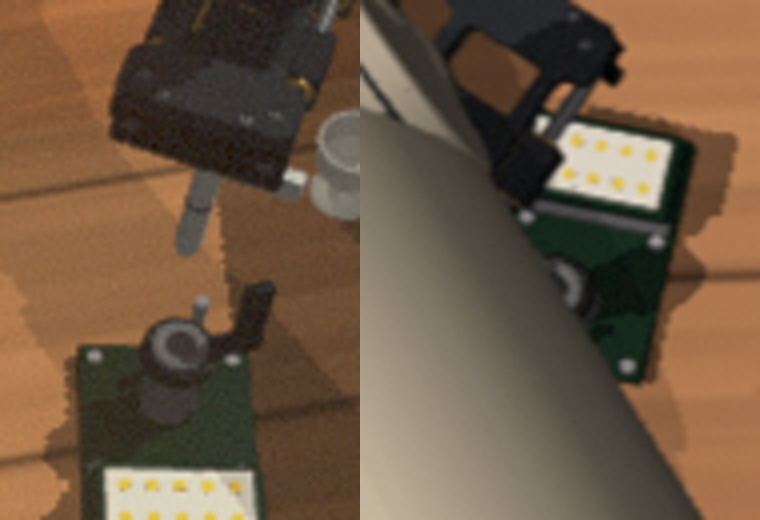

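Run:
```python
from h import *
import pickle
d=pickle.load(open('d8.pkl','rb'));im,S=d['scene']
f=lambda im,x,y,w,h,s: cv2.resize(im[y:y+h,x:x+w,::-1],None,fx=s,fy=s,interpolation=cv2.INTER_CUBIC)
a=f(im,340,148,45,60,12)
cv2.imwrite('pics/c9.png',cv2.resize(a,None,fx=.83,fy=.83))
s,p,R=tool();X=np.array([559.4,184.4,0])
for z in [156.3,198.3,80]: print(z,proj(S,X+[0,0,z]))
print(proj(S,X+[10,0,80])-proj(S,X+[0,0,80]),proj(S,X+[0,10,80])-proj(S,X+[0,0,80]))
```

```text
156.3 [358.82760796 175.31301649]
198.3 [361.80922941 162.89244956]
80 [353.90785712 195.80726624]
[1.29519101 3.75498269] [ 4.4025279  -0.76349505]
```

View pics/c9.png

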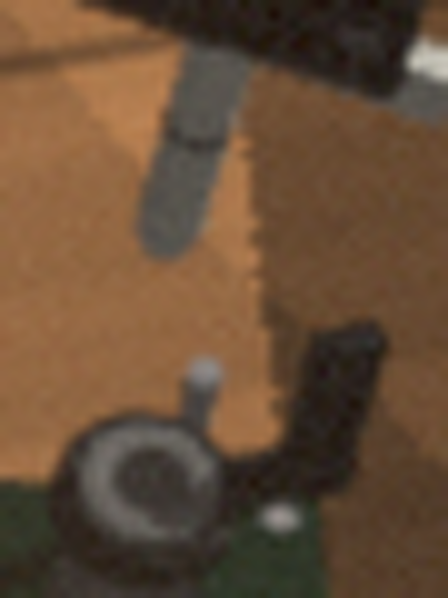

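Run:
```python
from h import *
import pickle
d=pickle.load(open('d8.pkl','rb'));im,S=d['scene']
roi=cv2.cvtColor(im[150:178,348:374],cv2.COLOR_RGB2HSV)
sat=roi[:,:,1].astype(float)
big=cv2.resize(sat,None,fx=8,fy=8,interpolation=cv2.INTER_LINEAR)
m=(big<85).astype(np.uint8)
n,l,st,ce=cv2.connectedComponentsWithStats(m)
for i in range(1,n):
    if st[i,4]>500: print(i,st[i],ce[i]/8+[348,150])
rows=[]
for r_ in range(0,sat.shape[0]*8,8):
    idx=np.where(m[r_])[0]
    if len(idx): rows.append((r_/8+150-.44,idx.min()/8+348-.44,idx.max()/8+348-.44,len(idx)/8))
for q in rows: print(np.round(q,2))
```

```text
1 [  47    0   97  192 9277] [359.46721731 162.2182144 ]
[149.56 358.68 373.44   7.5 ]
[150.56 358.81 373.44   3.62]
[151.56 358.31 363.06   4.12]
[152.56 358.31 372.06   7.62]
[153.56 358.06 372.56  11.12]
[154.56 357.81 372.68   9.5 ]
[155.56 357.56 372.56   7.88]
[156.56 357.18 364.18   7.12]
[157.56 356.81 363.94   7.25]
[158.56 356.68 363.56   7.  ]
[159.56 356.56 363.31   6.88]
[160.56 356.44 362.68   6.38]
[161.56 356.06 362.31   6.38]
[162.56 355.56 362.06   6.62]
[163.56 355.18 361.68   6.62]
[164.56 354.81 361.44   6.75]
[165.56 354.56 361.18   6.75]
[166.56 354.31 360.68   6.5 ]
[167.56 353.94 360.56   6.75]
[168.56 353.68 360.31   6.75]
[169.56 353.56 360.18   6.75]
[170.56 353.56 359.68   6.25]
[171.56 353.68 359.06   5.5 ]
[172.56 354.31 358.18   4.  ]
```

Call:
servo_tool --grip '[0, 0, 0, 0, 0]' --offset '[[0, 0.06, -0.03], [0, 0, 0], [0, 0, 0], [0, 0, 0], [0, 0, 0]]' --delta_rot '[[0, 0, 0.2], [0, 0, 0.2], [0, 0, 0], [0, 0, 0], [0, 0, 0]]'

```text
clock: 8.88
tcp_pos: [559.9, 188.3, 266.0]
tcp_rot: [0.681, 0.228, 0.669, -0.19]
contact_force: [-0.9, -0.1, -1.6]
gripper_width: 0.229
```

```bash
cat >> h.py <<'E'
def legedges(im,r0=150,r1=178,c0=348,c1=374,th=85):
    sat=cv2.cvtColor(im[r0:r1,c0:c1],cv2.COLOR_RGB2HSV)[:,:,1].astype(float)
    big=cv2.resize(sat,None,fx=8,fy=8,interpolation=cv2.INTER_LINEAR);m=big<th
    out=[]
    for r_ in range(4,m.shape[0],8):
        idx=np.where(m[r_])[0]
        if len(idx): out.append(((r_+.5)/8-.5+r0,(idx.min()+.5)/8-.5+c0,(idx.max()+.5)/8-.5+c0))
    return np.array(out)
E
python3 - <<'E'
from h import *
import pickle
rep([559.9,187.9,190],-34.4)
d=snap('scene','s10.png');pickle.dump(d,open('d10.pkl','wb'));im,S=d
s,p,R=tool()
e=legedges(im);print(e.round(2))
k=(e[:,0]>157)&(e[:,0]<169);mid=e[k,1:].mean(1);print('slope',np.polyfit(e[k,0],mid,1),'wid',(e[k,2]-e[k,1]).mean())
X=np.array([p[0],p[1],0]);
for z in [p[2]-110,p[2]-68,80]: print(proj(S,X+[0,0,z]))
f=lambda im,x,y,w,h,s: cv2.resize(im[y:y+h,x:x+w,::-1],None,fx=s,fy=s,interpolation=cv2.INTER_CUBIC)
cv2.imwrite('pics/c10.png',f(im,340,148,45,60,10))
E
```

```text
t 8.875 tcp [559.9 188.3 266. ] yawz -34.4 xdown [ 0.031  0.046 -0.998] q [ 0.29  0.3  -0.83  1.5   0.2   1.39 -1.14] F [-0.9 -0.1 -1.6] T [-0.06  0.03 -0.01] w 0.229
drot units [ 0.   0.  -0.4]
off units [ 1.52 -0.09  0.01] off units after rot [ 1.52 -0.01  0.01]
[[150.06 368.81 370.31]
 [151.06 362.56 369.06]
 [152.06 361.81 372.19]
 [153.06 361.44 371.31]
 [154.06 361.31 373.44]
 [155.06 361.06 373.44]
 [156.06 360.81 367.81]
 [157.06 360.81 367.56]
 [158.06 360.44 367.44]
 [159.06 360.31 367.31]
 [160.06 360.44 366.94]
 [161.06 360.31 366.69]
 [162.06 360.19 366.31]
 [163.06 359.69 366.31]
 [164.06 359.31 365.81]
 [165.06 358.94 365.81]
 [166.06 358.69 365.69]
 [167.06 358.81 365.56]
 [168.06 358.44 365.44]
 [169.06 358.31 364.81]
 [170.06 357.94 364.69]
 [171.06 358.06 364.69]
 [172.06 358.44 364.19]
 [173.06 358.56 363.06]
 [174.06 359.94 361.81]]
slope [-2.15034965e-01  3.98008705e+02] wid 6.708333333333333
[360.74538438 175.2604697 ]
[363.79437578 162.84369172]
[355.7339812  195.66901557]
```

View pics/c10.png

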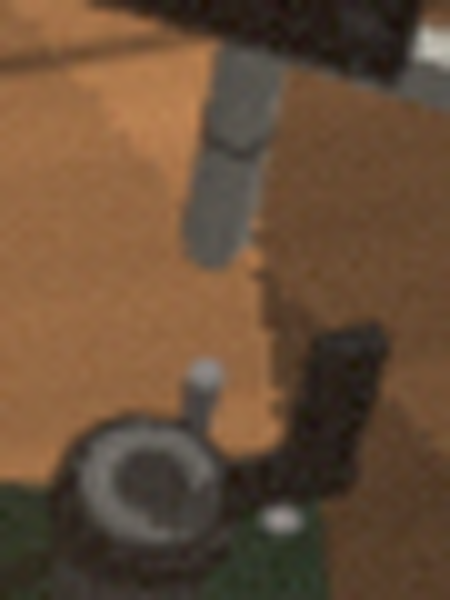

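Call:
servo_tool --grip '[0, 0, 0, 0, 0, 0]' --offset '[[0.3, -0.02, 0], [0.5, -0.03, 0], [0.4, -0.02, 0], [0.2, -0.01, 0], [0, 0, 0], [0, 0, 0]]' --delta_rot '[[0, 0, 0], [0, 0, 0], [0, 0, 0], [0, 0, 0], [0, 0, 0], [0, 0, 0]]'

```text
clock: 9.68
tcp_pos: [560.2, 188.5, 196.7]
tcp_rot: [0.681, 0.228, 0.669, -0.19]
contact_force: [-0.0, -0.8, -1.5]
gripper_width: 0.225
```

Run:
```python
from h import *
import pickle
rep([559.9,187.9,190],-34.4)
d={n:snap(n,n+'11.png') for n in ['scene','wrist']};pickle.dump(d,open('d11.pkl','wb'));im,S=d['scene']
s,p,R=tool()
X=np.array([p[0],p[1],0])-1.8*np.array([.565,.825,0]);
for z in [p[2]-110,p[2]-68,80]: print(proj(S,X+[0,0,z]))
f=lambda im,x,y,w,h,s: cv2.resize(im[y:y+h,x:x+w,::-1],None,fx=s,fy=s,interpolation=cv2.INTER_CUBIC)
cv2.imwrite('pics/c11.png',f(im,335,160,60,50,12))
cv2.imwrite('pics/c11w.png',f(d['wrist'][0],190,120,180,130,4))
```

```text
t 9.675 tcp [560.2 188.5 196.7] yawz -34.4 xdown [ 0.033  0.046 -0.998] q [ 0.29  0.35 -0.82  1.6   0.24  1.26 -1.17] F [-0.  -0.8 -1.5] T [-0.09 -0.01  0.02] w 0.225
drot units [ 0.    0.01 -0.41]
off units [ 0.13 -0.02  0.  ] off units after rot [ 0.13 -0.01  0.  ]
[355.41507503 193.83058646]
[358.11313837 182.73679278]
[354.99835123 195.54405546]
```

View pics/c11.png

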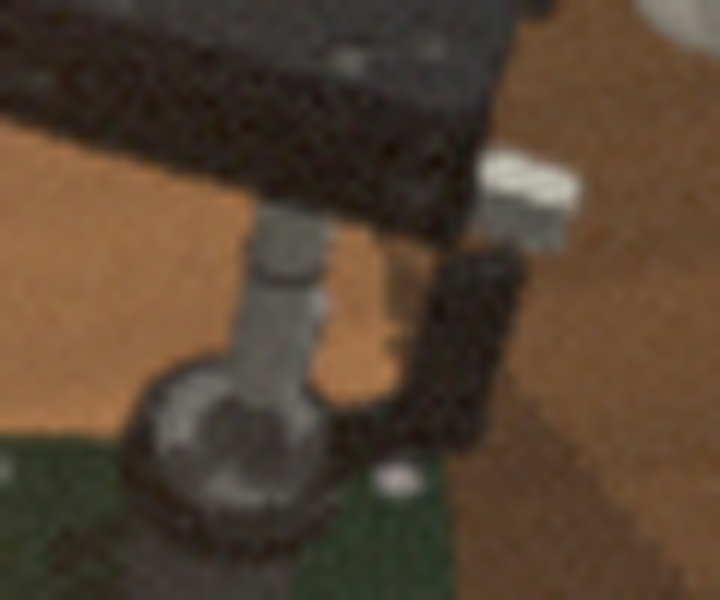

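View pics/c11w.png

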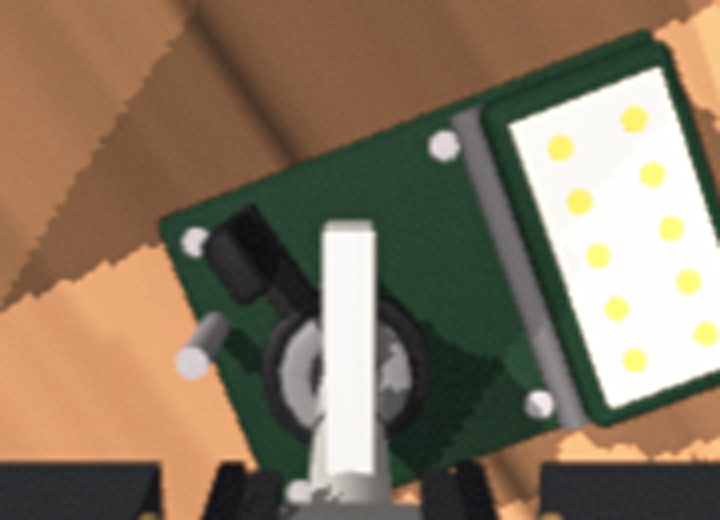

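Run:
```python
from h import *
import pickle
d=pickle.load(open('d11.pkl','rb'));im,S=d['scene']
for th in (75,95): 
  e=legedges(im,176,196,351,367,th);print(e.round(2))
hsv=cv2.cvtColor(im[176:200,348:370],cv2.COLOR_RGB2HSV)
np.set_printoptions(linewidth=200);print(hsv[:,:,2]);print(hsv[:,:,1])
```

```text
[[176.06 357.44 365.19]
 [177.06 356.19 362.06]
 [178.06 356.19 362.19]
 [179.06 355.94 362.19]
 [180.06 355.56 361.56]
 [181.06 355.44 361.44]
 [182.06 355.56 361.31]
 [183.06 355.19 361.06]
 [184.06 354.94 361.56]
 [185.06 354.81 361.69]
 [186.06 354.44 361.44]
 [187.06 354.31 361.06]
 [188.06 354.06 360.94]
 [189.06 353.56 360.56]
 [190.06 350.56 360.44]
 [191.06 350.56 360.19]
 [192.06 350.56 360.31]
 [193.06 350.56 361.31]
 [194.06 350.56 366.44]
 [195.06 350.56 362.06]]
[[176.06 356.44 365.94]
 [177.06 355.81 362.56]
 [178.06 355.81 362.81]
 [179.06 355.69 362.44]
 [180.06 355.31 361.94]
 [181.06 355.06 361.69]
 [182.06 355.19 361.56]
 [183.06 354.81 361.44]
 [184.06 354.56 361.81]
 [185.06 354.44 362.06]
 [186.06 354.06 361.81]
 [187.06 353.94 361.44]
 [188.06 353.81 361.19]
 [189.06 353.19 360.81]
 [190.06 350.56 360.69]
 [191.06 350.56 360.44]
 [192.06 350.56 360.56]
 [193.06 350.56 361.56]
 [194.06 350.56 366.44]
 [195.06 350.56 366.44]]
[[148 150 150 151 149 151 148 124  80  46  42  44  42  38  35  39  37  42  35  42  43  51]
 [150 150 154 150 152 154 155 150 109  89  77  
[... 3531 characters left out ...]
6  29  29  33  26  22  43 125 135 144 134 140 143 125 105  91]
 [ 46  23  23  25  27  32  49  29  32  30  21  28  18  57 123 129 127 108 109  88 141  64]
 [ 21  19  23  24  25  47  29  22  59  32  19  20  19  23  62  81  90  70  39  55  73  56]
 [ 27  24  24  32  31  47  33  35  46  48  41  24  25  21  57 167  79  92  81  87  58  87]
 [ 25  26  24  29  48  40  49  54  48  49  28  18  34  38  51 105  74 105  97 103  99 113]
 [ 34  33  30  29  41  40  45  42  55  42  36  33  42  42  51 141  90  81  72  74  65  45]
 [ 51  31  48  27  30  37  31  50  53  43  49  37  35  43  62  91  90  77  40  30  20  22]
 [ 51  48  48  39  34  23  28  19  42  49  35  15  39  51  94  72  75  80  14  15  18  23]]
```

Call:
servo_tool --grip '[0, 0, 0]' --offset '[[0, -0.03, 0], [0, 0, 0], [0, 0, 0]]' --delta_rot '[[0, 0, -0.1], [0, 0, 0], [0, 0, 0]]'

```text
clock: 10.15
tcp_pos: [559.0, 187.0, 195.9]
tcp_rot: [0.68, 0.223, 0.671, -0.195]
contact_force: [0.4, -0.3, -0.6]
gripper_width: 0.229
```

Run:
```python
from h import *
import pickle
rep([559,187,150],-34.4)
d=snap('scene','s12.png');pickle.dump(d,open('d12.pkl','wb'));im,S=d
print(legedges(im,176,194,351,367,85).round(2))
f=lambda im,x,y,w,h,s: cv2.resize(im[y:y+h,x:x+w,::-1],None,fx=s,fy=s,interpolation=cv2.INTER_CUBIC)
cv2.imwrite('pics/c12.png',f(im,340,170,35,40,14))
```

```text
t 10.15 tcp [559.  187.  195.9] yawz -34.4 xdown [ 0.024  0.035 -0.999] q [ 0.28  0.35 -0.82  1.59  0.25  1.27 -1.17] F [ 0.4 -0.3 -0.6] T [-0.05 -0.02 -0.01] w 0.229
drot units [ 0.   0.  -0.3]
off units [ 0.92 -0.04  0.  ] off units after rot [ 0.92 -0.    0.  ]
[[176.06 355.19 364.06]
 [177.06 354.69 366.44]
 [178.06 354.69 366.44]
 [179.06 354.31 360.69]
 [180.06 354.31 360.56]
 [181.06 354.19 360.44]
 [182.06 353.81 360.06]
 [183.06 353.81 359.81]
 [184.06 353.06 361.56]
 [185.06 353.06 361.94]
 [186.06 352.81 361.69]
 [187.06 352.56 361.19]
 [188.06 352.44 360.81]
 [189.06 351.94 360.44]
 [190.06 350.56 360.44]
 [191.06 350.56 360.06]
 [192.06 350.56 360.56]
 [193.06 350.56 361.56]]
```

View pics/c12.png

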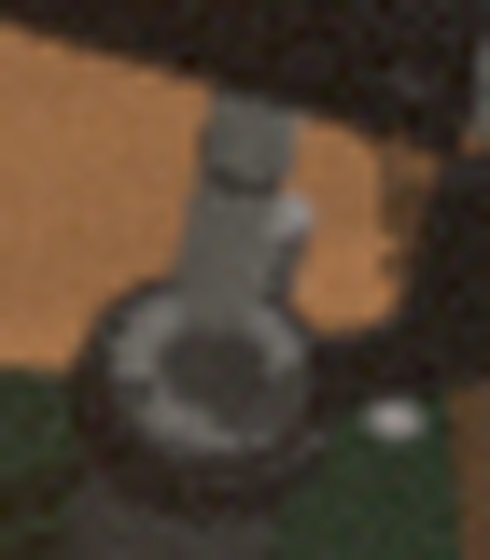

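Call:
servo_tool --grip '[0, 0, 0, 0, 0, 0]' --offset '[[0.1, 0, 0], [0.1, -0.01, 0], [0.1, 0, 0], [0.1, -0.01, 0], [0.1, 0, 0], [0, 0, 0]]' --delta_rot '[[0, 0, 0], [0, 0, 0], [0, 0, 0], [0, 0, 0], [0, 0, 0], [0, 0, 0]]'

```text
clock: 10.95
tcp_pos: [559.0, 187.6, 170.5]
tcp_rot: [0.68, 0.223, 0.671, -0.194]
contact_force: [1.0, 2.5, -3.4]
gripper_width: 0.225
```

Run:
```python
from h import *
import pickle
rep([559,187,150],-34.4)
d=snap('scene','s13.png');pickle.dump(d,open('d13.pkl','wb'));im,S=d
f=lambda im,x,y,w,h,s: cv2.resize(im[y:y+h,x:x+w,::-1],None,fx=s,fy=s,interpolation=cv2.INTER_CUBIC)
cv2.imwrite('pics/c13.png',f(im,340,170,35,40,14))
```

```text
t 10.95 tcp [559.  187.6 170.5] yawz -34.3 xdown [ 0.024  0.035 -0.999] q [ 0.27  0.37 -0.81  1.63  0.26  1.23 -1.18] F [ 1.   2.5 -3.4] T [ 0.9  -0.41 -0.01] w 0.225
drot units [ 0.01 -0.   -0.3 ]
off units [ 0.41 -0.03  0.01] off units after rot [ 0.41 -0.01  0.01]
```

View pics/c13.png

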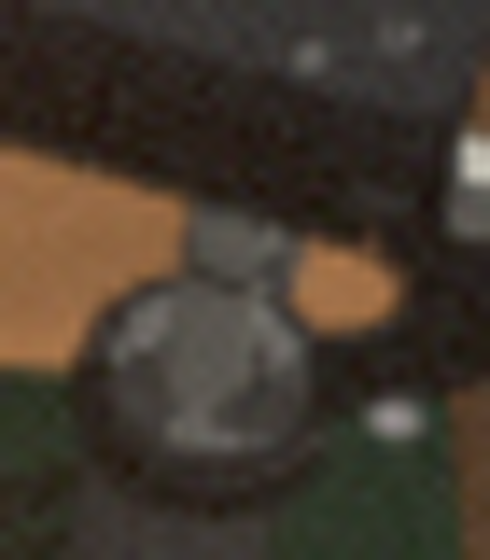

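Call:
servo_tool --grip '[0, 0, 0, 0, 0]' --offset '[[0, 0.03, 0], [0, 0, 0], [0.1, 0, 0], [0.1, -0.01, 0], [0, 0, 0]]' --delta_rot '[[0, 0, 0], [0, 0, 0], [0, 0, 0], [0, 0, 0], [0, 0, 0]]'

```text
clock: 11.62
tcp_pos: [559.6, 188.0, 160.3]
tcp_rot: [0.68, 0.223, 0.671, -0.195]
contact_force: [0.5, 0.8, -2.0]
gripper_width: 0.231
```

Run:
```python
from h import *
import pickle
rep([559,187,150],-34.4)
d=snap('scene','s14.png');pickle.dump(d,open('d14.pkl','wb'));im,S=d
f=lambda im,x,y,w,h,s: cv2.resize(im[y:y+h,x:x+w,::-1],None,fx=s,fy=s,interpolation=cv2.INTER_CUBIC)
cv2.imwrite('pics/c14.png',f(im,340,170,35,40,14))
d=snap('wrist','w14.png')
```

```text
t 11.625 tcp [559.6 188.  160.3] yawz -34.4 xdown [ 0.023  0.034 -0.999] q [ 0.27  0.38 -0.81  1.64  0.27  1.21 -1.19] F [ 0.5  0.8 -2. ] T [ 0.07 -0.03  0.02] w 0.231
drot units [ 0.  -0.  -0.3]
off units [ 0.2  -0.03  0.  ] off units after rot [ 0.21 -0.02  0.  ]
```

View pics/c14.png

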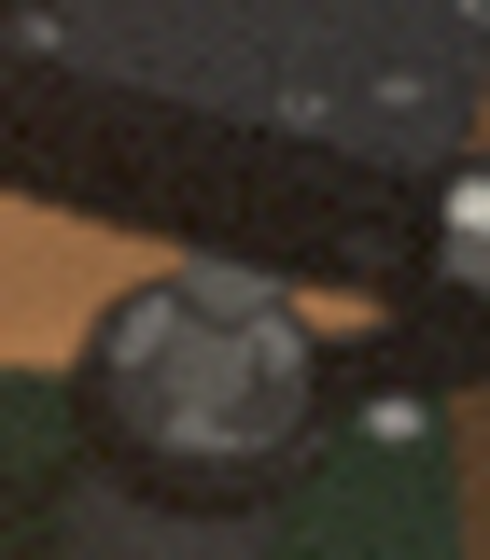

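View pics/w14.png

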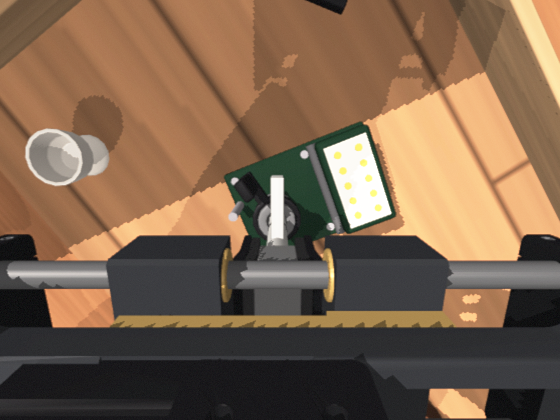

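Call:
servo_tool --grip '[0, 0, 0, 0]' --offset '[[0.1, 0, 0], [0.1, -0.01, 0], [0, 0, 0], [0, 0, 0]]' --delta_rot '[[0, 0, 0], [0, 0, 0], [0, 0, 0], [0, 0, 0]]'

```text
clock: 12.22
tcp_pos: [559.7, 188.0, 150.8]
tcp_rot: [0.68, 0.223, 0.671, -0.195]
contact_force: [-0.5, 0.7, -1.8]
gripper_width: 0.229
```

Run:
```python
from h import *
import pickle
rep([559,187,150],-34.4)
d=snap('scene','s15.png');pickle.dump(d,open('d15.pkl','wb'));im,S=d
f=lambda im,x,y,w,h,s: cv2.resize(im[y:y+h,x:x+w,::-1],None,fx=s,fy=s,interpolation=cv2.INTER_CUBIC)
cv2.imwrite('pics/c15.png',f(im,340,170,35,40,14))
```

```text
t 12.225 tcp [559.7 188.  150.8] yawz -34.4 xdown [ 0.024  0.034 -0.999] q [ 0.26  0.39 -0.8   1.65  0.28  1.19 -1.2 ] F [-0.5  0.7 -1.8] T [ 0.06  0.   -0.  ] w 0.229
drot units [ 0.  -0.  -0.3]
off units [ 0.02 -0.03 -0.  ] off units after rot [ 0.02 -0.03 -0.  ]
```

View pics/c15.png

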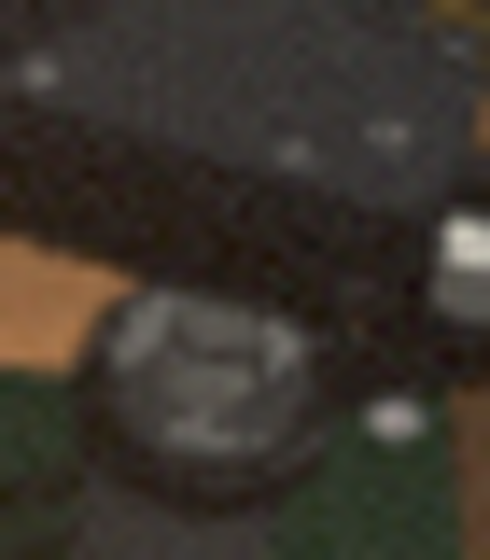

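Call:
servo_tool --grip '[0, 0, 0, 0, 0]' --offset '[[0.1, 0, 0], [0.1, -0.01, 0], [0.1, 0, 0], [0, 0, 0], [0, 0, 0]]' --delta_rot '[[0, 0, 0], [0, 0, 0], [0, 0, 0], [0, 0, 0], [0, 0, 0]]'

```text
clock: 12.9
tcp_pos: [559.8, 188.1, 135.8]
tcp_rot: [0.68, 0.223, 0.671, -0.195]
contact_force: [0.6, -0.3, -1.4]
gripper_width: 0.226
```

Run:
```python
from h import *
import pickle
rep([559,187,150],-34.4)
d=snap('scene','s16.png');pickle.dump(d,open('d16.pkl','wb'));im,S=d
f=lambda im,x,y,w,h,s: cv2.resize(im[y:y+h,x:x+w,::-1],None,fx=s,fy=s,interpolation=cv2.INTER_CUBIC)
cv2.imwrite('pics/c16.png',f(im,335,170,45,40,14))
```

```text
t 12.9 tcp [559.8 188.1 135.8] yawz -34.4 xdown [ 0.024  0.034 -0.999] q [ 0.26  0.41 -0.8   1.66  0.29  1.16 -1.2 ] F [ 0.6 -0.3 -1.4] T [0.05 0.08 0.08] w 0.226
drot units [ 0.  -0.  -0.3]
off units [-0.28 -0.02 -0.  ] off units after rot [-0.28 -0.03 -0.  ]
```

View pics/c16.png

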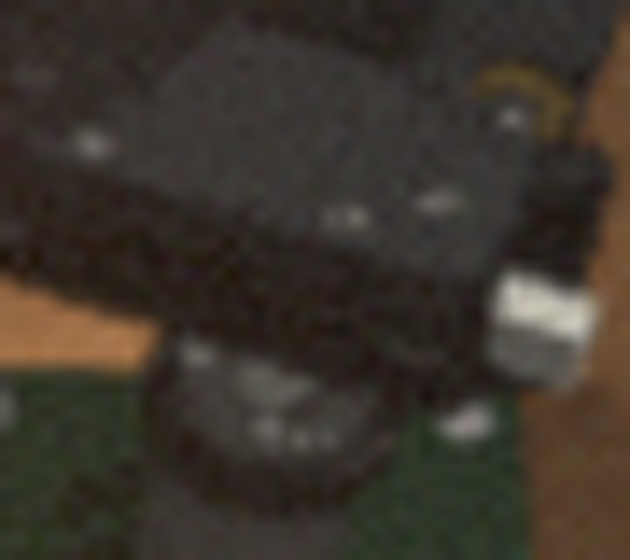

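Call:
servo_tool --grip '[0, 0, 0, 0, 0]' --offset '[[0.06, 0, 0], [0.06, -0.01, 0], [0.06, 0, 0], [0.04, 0, 0], [0, 0, 0]]' --delta_rot '[[0, 0, 0], [0, 0, 0], [0, 0, 0], [0, 0, 0], [0, 0, 0]]'

```text
clock: 13.58
tcp_pos: [559.8, 188.2, 124.6]
tcp_rot: [0.68, 0.223, 0.671, -0.195]
contact_force: [0.2, 0.3, -1.8]
gripper_width: 0.227
```

Call:
servo_tool --grip '[0, 0, 0]' --offset '[[0.05, 0, 0], [0, 0, 0], [0, 0, 0]]' --delta_rot '[[0, 0, 0], [0, 0, 0], [0, 0, 0]]'

```text
clock: 13.95
tcp_pos: [559.8, 188.2, 122.3]
tcp_rot: [0.68, 0.223, 0.671, -0.195]
contact_force: [-0.4, 0.7, -1.7]
gripper_width: 0.224
```

No contact yet at 122.3, so the leg does sit higher in the grip than first assumed.

Call:
servo_tool --grip '[0, 0, 0]' --offset '[[0.04, 0, 0], [0, 0, 0], [0, 0, 0]]' --delta_rot '[[0, 0, 0], [0, 0, 0], [0, 0, 0]]'

```text
clock: 14.32
tcp_pos: [560.1, 188.5, 121.1]
tcp_rot: [0.68, 0.223, 0.671, -0.195]
contact_force: [-1.5, -1.4, 5.6]
gripper_width: 0.232
```

Call:
servo_tool --grip '[0, 0, 0]' --offset '[[0.03, 0, 0], [0, 0, 0], [0, 0, 0]]' --delta_rot '[[0, 0, 0], [0, 0, 0], [0, 0, 0]]'

```text
clock: 14.7
tcp_pos: [560.6, 189.2, 120.9]
tcp_rot: [0.68, 0.223, 0.67, -0.194]
contact_force: [-4.9, -0.3, 16.3]
gripper_width: 0.23
```

Call:
servo_tool --grip '[0, 0, 0]' --offset '[[0.03, 0, 0], [0, 0, 0], [0, 0, 0]]' --delta_rot '[[0, 0, 0], [0, 0, 0], [0, 0, 0]]'

```text
clock: 15.08
tcp_pos: [561.2, 190.1, 120.5]
tcp_rot: [0.681, 0.224, 0.67, -0.193]
contact_force: [-5.1, -0.3, 22.0]
gripper_width: 0.226
```

Call:
servo_tool --grip '[0, 0, 0, 0, 0, 0]' --offset '[[-0.1, 0, 0], [-0.1, 0.01, 0], [-0.1, 0, 0], [-0.1, 0.01, 0], [0, 0, 0], [0, 0, 0]]' --delta_rot '[[0, 0, 0], [0, 0, 0], [0, 0, 0], [0, 0, 0], [0, 0, 0], [0, 0, 0]]'

```text
clock: 15.82
tcp_pos: [560.2, 189.1, 137.7]
tcp_rot: [0.68, 0.223, 0.671, -0.194]
contact_force: [0.4, 6.0, 2.2]
gripper_width: 0.228
```

Run:
```python
from h import *
import pickle
rep([559.5,188,137.5],-34.4)
d={n:snap(n,n+'17.png') for n in ['scene','wrist']};pickle.dump(d,open('d17.pkl','wb'));im,S=d['scene']
f=lambda im,x,y,w,h,s: cv2.resize(im[y:y+h,x:x+w,::-1],None,fx=s,fy=s,interpolation=cv2.INTER_CUBIC)
cv2.imwrite('pics/c17.png',f(im,335,170,45,40,14))
cv2.imwrite('pics/c17w.png',f(d['wrist'][0],190,120,180,130,4))
```

```text
t 15.825 tcp [560.2 189.1 137.7] yawz -34.4 xdown [ 0.024  0.035 -0.999] q [ 0.26  0.41 -0.8   1.66  0.29  1.17 -1.2 ] F [0.4 6.  2.2] T [ 1.49 -0.07 -0.  ] w 0.228
drot units [ 0.01  0.   -0.31]
off units [ 0.   -0.03  0.  ] off units after rot [ 0.   -0.03  0.  ]
```

View pics/c17.png

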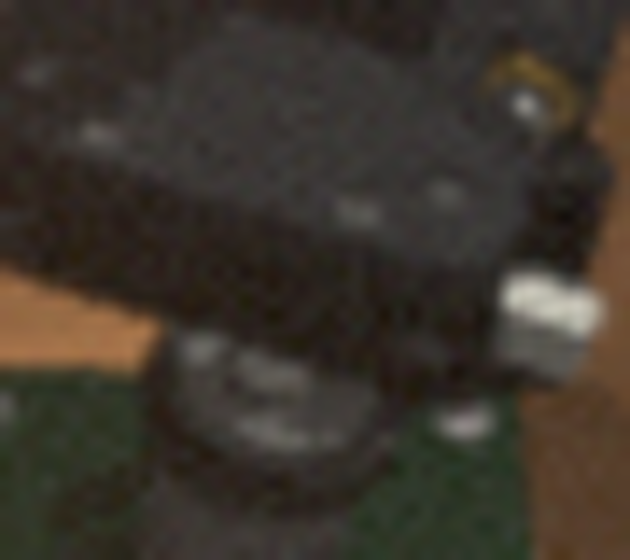

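View pics/c17w.png

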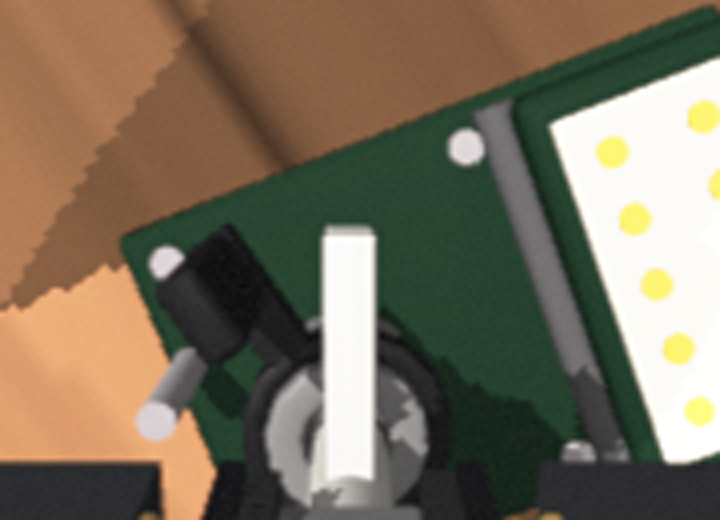

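Call:
servo_tool --grip '[0, 0, 0]' --offset '[[0, 0, 0], [0, 0, 0], [0, 0, 0]]' --delta_rot '[[0, 0, 0.15], [0, 0, 0], [0, 0, 0]]'

```text
clock: 16.3
tcp_pos: [559.9, 188.1, 137.0]
tcp_rot: [0.682, 0.23, 0.669, -0.188]
contact_force: [-0.9, 2.9, -2.4]
gripper_width: 0.23
```

Run:
```python
from h import *
rep([559.5,188,137.5],-34.4)
```

```text
t 16.3 tcp [559.9 188.1 137. ] yawz -34.4 xdown [ 0.035  0.051 -0.998] q [ 0.28  0.39 -0.8   1.68  0.28  1.14 -1.19] F [-0.9  2.9 -2.4] T [0.74 0.07 0.05] w 0.23
drot units [ 0.   -0.   -0.44]
off units [-0.01 -0.01 -0.  ] off units after rot [-0.01 -0.01 -0.  ]
```

Call:
servo_tool --grip '[0, 0, 0]' --offset '[[0, 0.02, -0.02], [0, 0, 0], [0, 0, 0]]' --delta_rot '[[0, 0, 0], [0, 0, 0], [0, 0, 0]]'

```text
clock: 16.68
tcp_pos: [559.9, 189.5, 137.4]
tcp_rot: [0.682, 0.23, 0.669, -0.188]
contact_force: [0.5, -0.6, -1.5]
gripper_width: 0.23
```

Run:
```python
from h import *
rep([559.5,188,137.5],-34.4)
```

```text
t 16.675 tcp [559.9 189.5 137.4] yawz -34.4 xdown [ 0.035  0.051 -0.998] q [ 0.27  0.4  -0.8   1.67  0.28  1.14 -1.19] F [ 0.5 -0.6 -1.5] T [-0.06  0.01 -0.06] w 0.23
drot units [ 0.    0.   -0.45]
off units [-0.   -0.03  0.01] off units after rot [-0.   -0.03  0.01]
```

Call:
servo_tool --grip '[0, 0, 0, 0, 0, 0]' --offset '[[0, 0, -0.005], [0, 0, -0.006], [0, 0, -0.006], [0, 0, -0.006], [0, 0, 0], [0, 0, 0]]' --delta_rot '[[-0.5, 0.03, 0], [-0.6, 0.04, 0], [-0.6, 0.04, 0], [-0.6, 0.04, 0], [0, 0, 0], [0, 0, 0]]'

```text
clock: 17.42
tcp_pos: [558.9, 190.2, 137.4]
tcp_rot: [0.703, 0.121, 0.697, -0.077]
contact_force: [-0.2, -0.4, -1.3]
gripper_width: 0.227
```

Run:
```python
from h import *
rep()
s,p,R=tool()
print('TCP-3.3*tooly',(p-3.3*R[:,1]).round(1))
snap('wrist','w18.png')
```

```text
t 17.425 tcp [558.9 190.2 137.4] yawz -16.0 xdown [ 0.017  0.06  -0.998] q [ 0.32  0.42 -0.86  1.66  0.3   1.17 -0.89] F [-0.2 -0.4 -1.3] T [-0.3  -0.06  0.04] w 0.227
TCP-3.3*tooly [558.  187.  137.2]
```

View pics/w18.png

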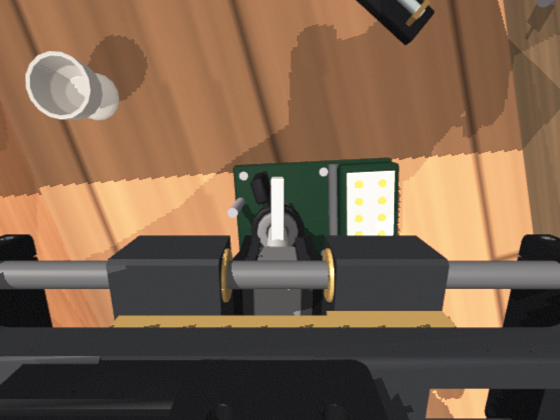

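Call:
servo_tool --grip '[0, 0, 0, 0, 0, 0, 0]' --offset '[[0, 0, -0.005], [0, 0, -0.005], [0, 0, -0.005], [0, 0, -0.005], [0, 0, -0.005], [0, 0, 0], [0, 0, 0]]' --delta_rot '[[-0.5, 0.03, 0], [-0.5, 0.03, 0], [-0.5, 0.03, 0], [-0.5, 0.03, 0], [-0.5, 0.03, 0], [0, 0, 0], [0, 0, 0]]'

```text
clock: 18.35
tcp_pos: [557.9, 190.4, 137.5]
tcp_rot: [0.706, -0.002, 0.707, 0.047]
contact_force: [2.2, -1.0, -1.5]
gripper_width: 0.225
```

Run:
```python
from h import *
rep()
s,p,R=tool()
print('TCP-3.3*tooly',(p-3.3*R[:,1]).round(1))
snap('wrist','w19.png')
```

```text
t 18.35 tcp [557.9 190.4 137.5] yawz 4.0 xdown [-0.003  0.062 -0.998] q [ 0.36  0.46 -0.93  1.64  0.33  1.2  -0.56] F [ 2.2 -1.  -1.5] T [-0.51 -0.59 -0.11] w 0.225
TCP-3.3*tooly [558.1 187.1 137.3]
```

View pics/w19.png

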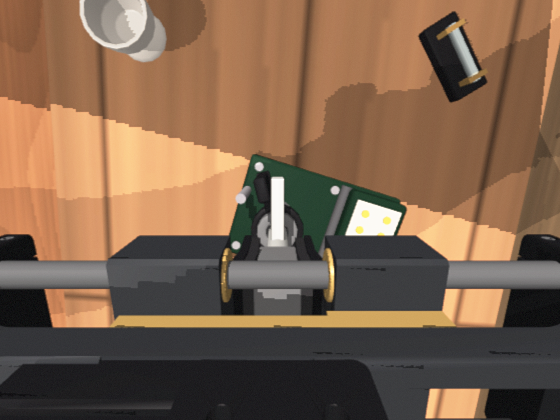

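Call:
servo_tool --grip '[0, 0, 0, 0, 0, 0]' --offset '[[0, 0, -0.005], [0, 0, -0.005], [0, 0, -0.005], [0, 0, -0.005], [0, 0, 0], [0, 0, 0]]' --delta_rot '[[-0.5, 0.03, 0], [-0.5, 0.03, 0], [-0.5, 0.03, 0], [-0.5, 0.03, 0], [0, 0, 0], [0, 0, 0]]'

```text
clock: 19.15
tcp_pos: [556.7, 190.4, 137.5]
tcp_rot: [0.693, -0.101, 0.699, 0.145]
contact_force: [2.0, -1.2, -0.6]
gripper_width: 0.224
```

Run:
```python
from h import *
rep()
s,p,R=tool()
print('TCP-3.3*tooly',(p-3.3*R[:,1]).round(1))
snap('wrist','w20.png')
```

```text
t 19.15 tcp [556.7 190.4 137.5] yawz 20.0 xdown [-0.02   0.059 -0.998] q [ 0.39  0.5  -0.98  1.63  0.37  1.23 -0.3 ] F [ 2.  -1.2 -0.6] T [-0.46 -0.81 -0.07] w 0.224
TCP-3.3*tooly [557.8 187.3 137.3]
```

View pics/w20.png

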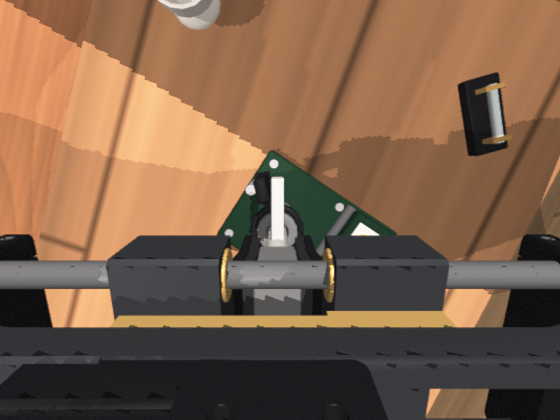

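Call:
servo_tool --grip '[0, 0, 0, 0, 0]' --offset '[[0, 0, -0.003], [0, 0, -0.003], [0, 0, -0.003], [0, 0, 0], [0, 0, 0]]' --delta_rot '[[-0.25, 0.015, 0], [-0.25, 0.015, 0], [-0.25, 0.015, 0], [0, 0, 0], [0, 0, 0]]'

```text
clock: 19.82
tcp_pos: [556.7, 190.4, 137.5]
tcp_rot: [0.684, -0.138, 0.693, 0.182]
contact_force: [5.4, -0.1, -2.2]
gripper_width: 0.23
```

Call:
servo_tool --grip '[0, 0, 0]' --offset '[[0, 0, -0.003], [0, 0, 0], [0, 0, 0]]' --delta_rot '[[-0.25, 0.015, 0], [0, 0, 0], [0, 0, 0]]'

```text
clock: 20.2
tcp_pos: [556.8, 190.5, 137.6]
tcp_rot: [0.681, -0.15, 0.69, 0.194]
contact_force: [7.6, 1.7, -3.0]
gripper_width: 0.227
```

Run:
```python
from h import *
import pickle
rep()
s,p,R=tool()
print('TCP-3.3*tooly',(p-3.3*R[:,1]).round(1))
d={n:snap(n,n+'21.png') for n in ['scene','wrist']};pickle.dump(d,open('d21.pkl','wb'))
f=lambda im,x,y,w,h,s: cv2.resize(im[y:y+h,x:x+w,::-1],None,fx=s,fy=s,interpolation=cv2.INTER_CUBIC)
cv2.imwrite('pics/c21.png',f(d['scene'][0],330,160,60,50,12))
cv2.imwrite('pics/c21w.png',f(d['wrist'][0],200,130,150,125,5))
```

```text
t 20.2 tcp [556.8 190.5 137.6] yawz 28.2 xdown [-0.027  0.057 -0.998] q [ 0.4   0.51 -1.    1.62  0.39  1.24 -0.17] F [ 7.6  1.7 -3. ] T [-0.24 -1.63 -0.63] w 0.227
TCP-3.3*tooly [558.3 187.6 137.4]
```

View pics/c21.png

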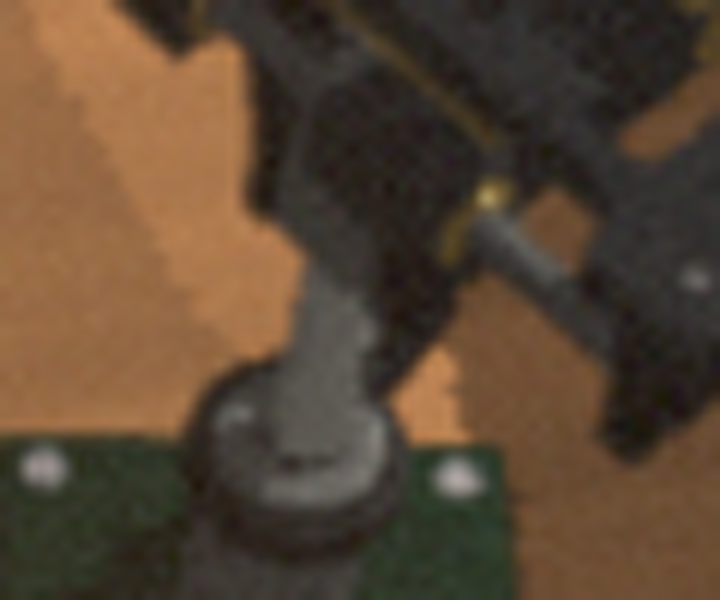

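View pics/c21w.png

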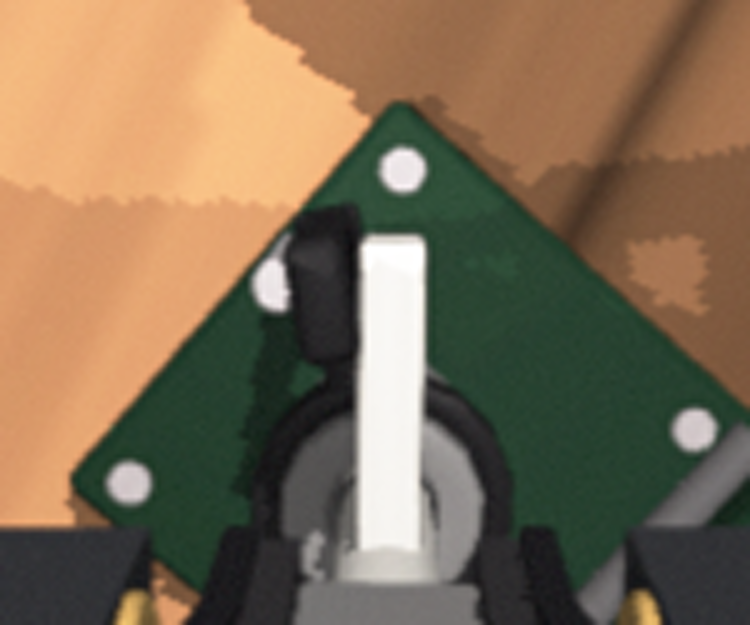

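Call:
servo_tool --grip '[0, 0, 0, 0]' --offset '[[0, 0, 0], [0, 0, 0], [0, 0, 0], [0, 0, 0]]' --delta_rot '[[0.1, 0, 0], [0, 0, 0], [0, 0, 0], [0, 0, 0]]'

```text
clock: 20.8
tcp_pos: [556.7, 190.5, 137.6]
tcp_rot: [0.682, -0.146, 0.691, 0.189]
contact_force: [6.9, 0.7, -3.6]
gripper_width: 0.225
```

Run:
```python
from h import *
import pickle
rep()
d={n:snap(n,n+'22.png') for n in ['scene','wrist']}
f=lambda im,x,y,w,h,s: cv2.resize(im[y:y+h,x:x+w,::-1],None,fx=s,fy=s,interpolation=cv2.INTER_CUBIC)
a=f(d['scene'][0],330,160,50,50,8);b=f(d['wrist'][0],225,150,80,100,4)
cv2.imwrite('pics/c22.png',np.hstack([a,b]))
rep()
```

```text
t 20.8 tcp [556.7 190.5 137.6] yawz 27.4 xdown [-0.027  0.057 -0.998] q [ 0.4   0.51 -1.    1.62  0.38  1.24 -0.19] F [ 6.9  0.7 -3.6] T [-0.29 -1.65 -0.52] w 0.225
t 20.9 tcp [556.7 190.5 137.6] yawz 27.4 xdown [-0.027  0.057 -0.998] q [ 0.4   0.51 -1.    1.62  0.38  1.24 -0.19] F [ 7.7  0.6 -2.4] T [-0.27 -1.58 -0.54] w 0.229
```

View pics/c22.png

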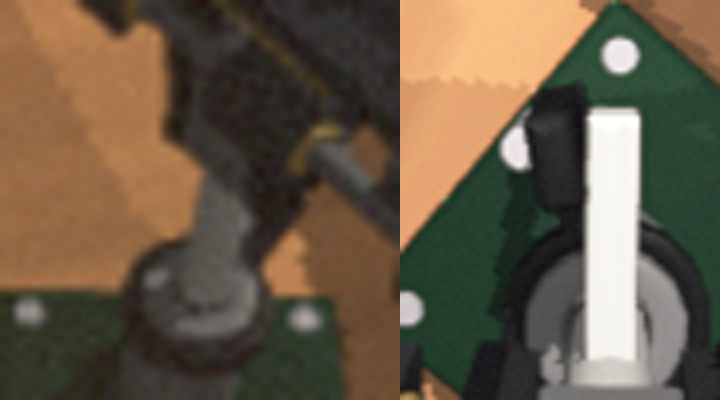

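View pics/scene22.png

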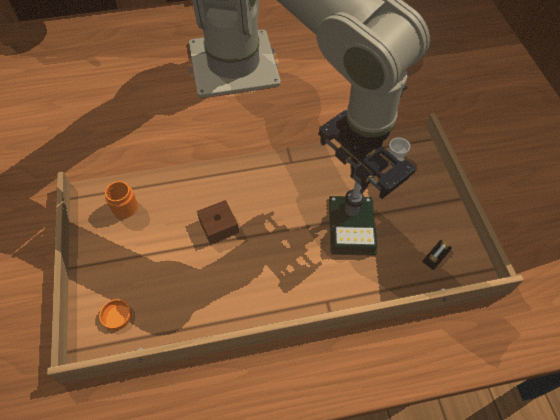

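Run:
```python
from h import *
print(ticket.job_done())
```

```text
the job is handed in; nothing more can be done
None
```

I handed the job in at about 21 s. The leg was gripped in the sleeve with its ring mark at the rim and the cam lever swept closed against its stop post. The hand-in reports no verdict, so the judged result is unknown.

**What I did**
- I lifted the leg out of the block, where it leaned about 3°, and tilted the tool to correct that before entering the sleeve.
- Once in the sleeve, I lowered the foot until it touched the bottom, at a TCP height of about 121 mm, then raised it by about 16 mm to the mark.
- I turned the leg about 62° counter-clockwise until the paddle met the post.

**Last checks**
- **Mark height:** in the scene picture the mark's centre is within about 1 mm of the rim's centre.
- **Lever:** the paddle sits against the post in the wrist picture. I worked out a lever angle of about 0.89 rad, with about 0.5 N m still pressing on the stop.
- **Grip:** the opening is about 20 mm, the width of the head, and the pose was steady between readings.
- **Lean:** I did not measure the leg's final lean well. The sleeve's clearance limits it to about 0.07 rad.
- **Bystanders:** in the last scene picture all four look where they were at the start. I did not measure their positions again.

**What disagreed**
- My first estimate of how high the leg sat in the grip was about 10 mm off. The scene camera had hinted at this, and the floor touch confirmed it. Picture and touch then put the mark at 136 mm and 138 mm; I used 137.5 mm.
- The floor touch reached about 22 N and left a sideways load on the leg, which I relieved before turning.
- About 7 N of sideways force from pressing on the stop remained at hand-in.

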